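# Drive the seized hinge pin out of a welding fixture

## Task

The hinge pin of the welding fixture's clamp arm is seized. Pull the looped clip up out of the pin and drop it in the red dish; then take the yellow drift punch and push the pin with the punch's tip, from the clip end, right through and out of the hinge so that it drops into the green catch tray. Finally lay the punch back on its wooden rest the way it lay before, and leave the other things on the bench where they are.

Things in the scene. Friction and masses are not known exactly. Their poses are not given: they have to be found in the camera images.
- fixture: Welding fixture fixed to the bench: blue base 120 x 66 x 10 mm with a hinge of 3 knuckles (blue, steel, blue), together 56 mm wide along y and 50 mm along x, 100 mm high. Origin: underside, below the middle of the hinge; z up. The level bore, 23.6 mm across, runs along the fixture's y at x = 0, 75 mm above the bench, y = +28 (clip side) to -28 mm. A clamp arm sticks out to x = +120 mm, under 85 mm high.
- tray_floor (a point): Centre of the floor (48 mm above the bench) of the open green catch tray, which closes up to the fixture at the hinge's -y side; axes as the fixture's. The tray is 110 mm along x, 189 mm along y, its walls 4 mm thick and to 74 mm above the bench; the pin falls into it as it leaves the hinge.
- bore_mouth (a point): Centre of the bore's mouth on the clip side of the hinge; its y axis points out of the hinge, against the drive direction.
- pin_tip (a point): Centre of the clip-end face of the steel hinge pin, 22 mm in diameter, 100 mm long, with a 34 mm head 8 mm thick at the other end. It lies level in the bore, 0.8 mm low; this end first stands 34 mm out of the mouth. Its y axis points from head to this end. Seized: about 7 to 12 N slide it slowly for about 60 mm, then less. After 90 mm towards the fixture's -y its end leaves the hinge and it falls.
- pin_middle (a point): Point on the pin's axis 50 mm from either end.
- clip_loop (a point): Centre of the loop (40 mm outside, wire 8 mm thick) of the brass clip standing upright in the pin, 48 mm above the pin's axis; loop in the clip's x-z plane, across the pin. A straight leg goes down through a hole 18 mm from the pin's end, to 72 mm below this point; a second leg goes down beside the pin at +x. A collar rests on the pin. Only its weight holds it: 40 mm straight up clears it. 70 g.
- clip_middle (a point): Middle of the clip, on its straight leg, 26 mm below the loop's centre, half-way between the loop's top and the leg's foot.
- punch_grip (a point): Point on the axis of the yellow drift punch where it balances: grip here. Its x points along the punch to the tip. Square handle 22 x 22 mm, from 65 mm behind this point to 35 mm ahead of it; then a steel shaft 12 mm in diameter, 95 mm long, the tip 130 mm ahead. About 0.38 kg. It lies level on its rest, its axis 46 mm above the bench.
- punch_tip (a point): Centre of the flat end of the punch's shaft.
- rest: Wooden punch rest fixed to the bench: base 170 x 70 x 10 mm, two cradles with flared sides, one under the handle (x = -45 mm, 16 mm wide) and one under the shaft (x = +75 mm, 16 mm wide), sides about 60 mm high. Origin on the bench; z up; the punch lies along its x, tip to +x. Fingers fit between the cradles at x = 0.
- rest_seat (a point): Where punch_grip lies (within 6 mm lengthwise) when the punch is on the rest: 46 mm above the rest's origin.
- dish: Red open dish fixed to the bench, 130 (x) x 160 (y) x 40 mm high, walls and floor 4 to 5 mm. Origin: centre of its underside, z up.
- bracket: Bystander: welded steel angle, 100 x 100 x 66 mm, origin at the centre of its underside.
- offcut: Bystander: upright square tube offcut 60 x 60 x 40 mm, origin at the centre of its underside.
- spray: Bystander: standing blue spray can, 60 mm in diameter, 170 mm high, origin at the centre of its underside.
Not all that is in view belongs to the job. Of the things like the part that bears clip_loop, leave any that is black or white; of the rest the larger one is meant.

How it is judged (in metres and radians):
On the way, in this order (a step that is already met when the one before it is completed fails the run):
1. the clip is pulled clear of the pin while the pin is still in place (distance between clip_loop and pin_tip above 0.09 m and y of pin_middle in the frame of fixture above 0 m), for 0.1 s.
2. the punch's tip pushes the pin 15 mm into the hinge (y of pin_tip in the frame of fixture below 0.047 m and distance between punch_tip and pin_tip below 0.015 m), for 0.05 s.
3. the punch, right inside the bore, has driven the pin's end to the way out (y of pin_tip in the frame of fixture below -0.022 m and y of punch_tip in the frame of fixture below -0.01 m and x of punch_tip in the frame of fixture between -0.012 and 0.012 m and z of punch_tip in the frame of fixture between 0.063 and 0.087 m).
At the end, for the whole second after the job is handed in: Pin in the green tray (middle inside its walls, below 70 mm; end below 67 mm); clip in the red dish (its middle inside the walls, below 75 mm; standing, leaning or lying); punch seated in both cradles, tip as before, within 30 mm lengthwise, 8 mm sideways, 6 mm in height, 0.08 rad (x of pin_middle in the frame of fixture between -0.055 and 0.055 m and y of pin_middle in the frame of fixture between -0.215 and -0.05 m and z of pin_middle in the frame of fixture below 0.07 m and z of pin_tip in the frame of fixture below 0.067 m and x of clip_middle in the frame of dish between -0.065 and 0.065 m and y of clip_middle in the frame of dish between -0.08 and 0.08 m and z of clip_middle in the frame of dish below 0.075 m and x of punch_grip in the frame of rest between -0.03 and 0.03 m and y of punch_grip in the frame of rest between -0.008 and 0.008 m and z of punch_grip in the frame of rest between 0.04 and 0.052 m and x of punch_tip in the frame of rest above 0.05 m and angle between the x axis of punch_grip and the x axis of rest, either way round below 0.08 rad); the robot touches nothing.
It fails at once if the bracket is shifted by more than 30 mm (distance of bracket from where it was at the start of the episode above 0.03 m).
It fails at once if the offcut is shifted by more than 30 mm (distance of offcut from where it was at the start of the episode above 0.03 m).
It fails at once if the spray is shifted by more than 30 mm (distance of spray from where it was at the start of the episode above 0.03 m).
It also fails if it takes over 67 s, if anything falls off the work surface, if the arm or the gripper's body presses on something with over 40 N, if the wrist force passes 120 N, or if a joint passes its speed limit or range.

## Robot

A 6-joint arm with a two-finger parallel gripper is mounted at the origin on the work surface. World frame = base frame: x ahead of the robot, y to its left, z up, the work surface at z = 0. Lengths are in m, angles in degrees, forces in N, time in s.
With the tool pointing down it reaches from about 0.375 to 0.9 m from the base axis. Payload 3.1 kg.
Tool frame: the origin (TCP) lies where the fingers leave the gripper's body, on its centre line; the fingertips stand 70 mm ahead of it and the grasp point (between the pads) lies 51 mm ahead of it; z points along the fingers, y is the line along which they close (so a half turn about z gives the same grasp; the last joint's range is limited). The gripper opens to 87 mm and grips with 3 to 60 N. Pads are 19 mm wide; open, the fingers measure 117 mm over their backs; the gripper's body (75 mm by 190 mm) begins 51 mm behind the grasp point.
Start: joints at [-74.341, 30.224, 82.088, -0, 67.689, -10.227], TCP at [0.273, -0.562, 0.292] pointing down, gripper open.
Joint ranges: [-176.69, 176.69], [-43.24, 126.21], [12.49, 139.97], [-82, 262], [0, 151.66], [-163.58, 163.58]. Speed limits (degrees/s): [159.86, 159.86, 180, 180, 180, 180].

## Interface

Orientations are given as a 3x3 rotation matrix whose columns are the frame's x, y, z axes.
In Python, from rig import readout, capture, calibration, bot, look_for gives the robot as it stands. The module is installed in compiled form; this text tells all that it offers.
- The arm moves only by the shell command python3 -m pendant 'ROWS'. ROWS is JSON, a list of rows, each a list of 7 numbers: the shift along the tool's x, y, z normalised to -1 to 1, where 1 is 200 mm, then the turn, a rotation vector about the tool's x, y, z normalised to -1 to 1, where 1 is 180 degrees, then the closure, from -1 (fully open) to 1 (shut). In form: [[dx, dy, dz, ax, ay, az, grip], ...]. A call has 1 to 8 rows; each row is the pose to reach, as a shift and turn from the pose commanded when the call began, along the tool's axes at that moment, turning the shorter way round; what a row does not reach only later rows make up. A row lasts 1/10 s, in which the tool goes at most 50 mm and 8.59 degrees, less where a joint would pass 70% of its speed; a pose out of reach is approached as far as the arm can. A call with a number of a shift or a turn outside -1 to 1 is refused whole. A call with a gripper value outside its range is refused whole. The fingers move at their own pace and stop on an object; the grip force is fixed at half the most. Time passes only in rows, so rows that repeat a pose let the fingers close. It gives the time, the measured TCP pose, the force, the opening and the grip force at its end, in the units of the state.
- readout.read_state(): the state, without advancing time (a new reading comes with each control period).
- capture(name): name is "scene" or "top" or "wrist"; returns (picture, depth): 384x512x3 uint8, red, green, blue; 384x512 float32, m along the optical axis (not along the pixel's ray), 0 where there is no reading.
- calibration(name): a dict with "mtx" (3x3 intrinsics, pixels), "k1" (the pictures are not rectified: a ray, as slopes to the right and down, at radius r is drawn at 1 + k1 r^2 times it, then the intrinsics apply), "T" (4x4, takes a point from camera to world coordinates); the wrist camera has in their place "mount" (4x4, takes a point from camera to tool coordinates, whose origin is the TCP and whose axes are the flange's). Camera axes: x right, y down, z forward; pixel columns grow to the right and rows downward; lengths in m; the calibration is good to about 2 mm. A picture is of the moment at which its call begins: read the wrist's pose just before it. calibration takes no time and is no camera call.
- bot.hand_in(): hands the job in; it is judged then, once.
Trained networks look in the newest picture that a camera, given by its name, has taken for a name from the list of things; names that differ only in an ending like _2 or _b are one class to them, and where a whole thing is asked for, a point or a joint stands for the part that bears it (a point fixed in the world has none). Each returns a list of dicts, best first, with "conf" (0 to 1); they miss things now and then, are a little off and sometimes report something else, mostly with a low value. They report only what shows in the picture. A call takes as long as a camera call. They do not tell look-alikes from the thing itself.
- look_for(thing, camera): "extent" ([left, top, right, bottom] in pixels, round what is visible of it).
The state is a dict: "time_s": time; "joint_positions": joint angles; "qvel": joint speeds; "tau": joint torques, N m; "position": TCP position; "tcp_rot": TCP orientation; "force": force on the tool from outside, world axes, zero at the start; "moment": the same for the moment, N m; "opening": opening from 0.0 (shut) to 1.0 (fully open); "grasp_force": force on a finger pad.
Only numpy, scipy, OpenCV 4.12 (cv2) and the standard library are available. Lean on these libraries where they do the work, as an engineer would, in place of code of your own. Each camera call takes 0.05 s, during which the arm holds its last target. There are 200 camera calls.

## Working session

There is one attempt and no reset: what is moved stays moved. The work goes in short steps, Python scripts to look and compute and a shell command to move; the robot and the scene stay as the last step left them, time stands still between calls to the robot, and variables do not carry over. Pictures are saved under pics/ and viewed, at most 10 in all, crops included, and the job is handed in when it is done.

```bash
mkdir -p pics; cat > h.py <<'E'
import numpy as np, cv2
from rig import readout, capture, calibration, bot, look_for
def cloud(cam, depth, st=None):
    c=calibration(cam); K=c["mtx"]; K=np.array(K)
    h,w=depth.shape; u,v=np.meshgrid(np.arange(w),np.arange(h))
    p=np.stack([u,v],-1).reshape(-1,1,2).astype(float)
    k=np.array([c["k1"],0,0,0,0.])
    xy=cv2.undistortPoints(p,K,k).reshape(h,w,2)
    P=np.dstack([xy*depth[...,None],depth])
    if "T" in c: T=np.array(c["T"])
    else:
        T=np.eye(4); T[:3,:3]=np.array(st["tcp_rot"]); T[:3,3]=st["position"]; T=T@np.array(c["mount"])
    W=P@T[:3,:3].T+T[:3,3]; W[depth==0]=np.nan
    return W
E
python3 - <<'E'
from h import *
for n in("scene","top"):
    p,d=capture(n); cv2.imwrite(f"pics/{n}0.png",p[...,::-1]); W=cloud(n,d); np.savez(f"{n}0.npz",p=p,W=W)
    for t in ["fixture","tray_floor","pin_tip","clip_loop","punch_grip","rest","dish","bracket","offcut","spray"]:
        for r in look_for(t,n)[:4]:
            e=r["extent"]; u,v=int((e[0]+e[2])/2),int((e[1]+e[3])/2)
            print(n,t,round(r["conf"],2),np.round(e).astype(int),np.round(W[v,u],3))
s=readout.read_state(); print(s["time_s"],s["position"],s["tcp_rot"],s["force"],s["opening"])
E
```

```text
scene fixture 0.86 [204 123 277 216] [ 0.574 -0.123  0.052]
scene tray_floor 0.79 [204 117 278 218] [ 0.569 -0.13   0.05 ]
scene pin_tip 0.17 [251 181 266 203] [ 0.595 -0.007  0.102]
scene clip_loop 0.79 [186 231 203 261] [ 0.781 -0.019  0.009]
scene clip_loop 0.69 [249 181 266 201] [ 0.598 -0.007  0.108]
scene clip_loop 0.61 [247 236 262 261] [0.66  0.069 0.001]
scene punch_grip 0.61 [360 257 410 331] [0.501 0.341 0.05 ]
scene rest 0.61 [352 255 414 327] [0.504 0.335 0.059]
scene dish 0.61 [288 163 366 234] [0.417 0.062 0.005]
scene bracket 0.82 [207  92 242 126] [ 0.462 -0.395  0.006]
scene offcut 0.73 [288 336 321 370] [0.718 0.334 0.041]
scene offcut 0.2 [288 168 365 236] [0.427 0.07  0.005]
scene spray 0.7 [152  84 184 140] [ 0.656 -0.37   0.115]
top fixture 0.75 [243 148 356 238] [ 0.584 -0.147  0.049]
top fixture 0.6 [375 222 422 267] [ 0.465 -0.396  0.008]
top pin_tip 0.52 [234 182 276 201] [ 0.579 -0.04   0.096]
top clip_loop 0.64 [201 155 219 177] [ 0.664  0.077 -0.001]
top clip_loop 0.58 [236 177 247 192] [ 0.587 -0.008  0.141]
top clip_loop 0.56 [232 118 261 135] [ 0.773 -0.015 -0.006]
top punch_grip 0.92 [ 88 190 110 269] [0.492 0.328 0.056]
top rest 0.92 [ 80 202 122 277] [0.469 0.323 0.054]
top dish 0.72 [171 226 248 291] [0.427 0.072 0.006]
top bracket 0.74 [378 222 418 266] [ 0.468 -0.394  0.006]
top bracket 0.66 [243 147 358 240] [ 0.584 -0.149  0.05 ]
top offcut 0.71 [ 94 127 126 160] [0.708 0.323 0.04 ]
top spray 0.71 [377 147 430 185] [ 0.628 -0.363  0.153]
1.1 [ 0.27289464 -0.56226098  0.29226865] [[ 8.99657362e-01  4.36596646e-01  7.70538937e-06]
 [ 4.36596646e-01 -8.99657361e-01 -3.74191879e-05]
 [-9.40488163e-06  3.70285950e-05 -9.99999999e-01]] [0.23869398 0.79292768 0.16073529] 0.9986977942279402
```

```bash
python3 - <<'E'
import cv2,numpy as np
a=cv2.imread("pics/top0.png")[105:305,70:450]; b=cv2.imread("pics/scene0.png")[80:375,140:420]
a=cv2.resize(a,None,fx=2.1,fy=2.1,interpolation=3);cv2.imwrite("pics/topc.png",a)
cv2.imwrite("pics/scenec.png",cv2.resize(b,None,fx=2,fy=2,interpolation=3))
E
```

```text
(no output)
```

View pics/topc.png

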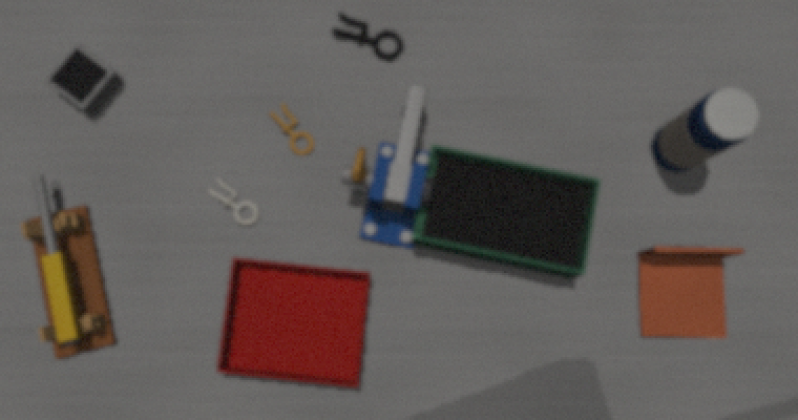

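View pics/scenec.png

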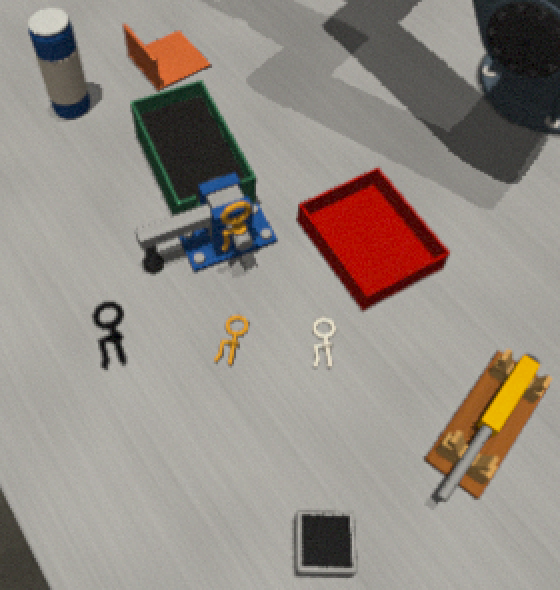

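Things that could be taken for the clip (top crop pixels): the black clip at (370,38), the small brass clip lying at (293,130), the white clip at (235,203), and the larger brass clip standing in the pin at (358,166). I choose the last. Next I measure the poses from the clouds.

```bash
python3 - <<'E'
from h import *
def rect(P,l):
    r=cv2.minAreaRect((P[:,:2]*1000).astype(np.float32)); print(l,len(P),np.round(r[0],1),np.round(r[1],1),round(r[2],1))
for n in("top","scene"):
    z=np.load(f"{n}0.npz"); p=z["p"].astype(int); W=z["W"]; R,G,B=p[...,0],p[...,1],p[...,2]; Z=W[...,2]
    near=lambda x,y,r:np.hypot(W[...,0]-x,W[...,1]-y)<r
    g=(G>R*1.5)&(G>B*1.2)&near(.57,-.15,.2)&(Z>.06); rect(W[g],n+" tray rim")
    r=(R>G*3)&(R>B*3)&near(.42,.07,.13); rect(W[r&(Z>.032)],n+" dish rim"); 
    y=(R>120)&(G>R*.6)&(B<R*.35)&near(.47,.33,.12)&(Z>.04); rect(W[y],n+" handle"); print(np.nanmedian(Z[y]))
    P=W[y][:,:2]; m=P.mean(0); d=np.linalg.svd(P-m)[2][0]; print(m,d)
    b=(B>R*1.5)&near(.57,-.05,.12)&(Z>.09); rect(W[b],n+" knuckle top")
    b=(B>R*1.5)&near(.57,-.05,.12)&(Z<.03); rect(W[b],n+" base")
    c=(R>B*1.8)&near(.588,-.01,.06)&(Z>.08); rect(W[c],n+" clip"); print(np.nanmin(Z[c]),np.nanmax(Z[c]),np.nanmean(W[c],0))
    c=near(.58,-.0,.06)&(abs(Z-.08)<.012)&(R<G*1.3); rect(W[c],n+" pin?")
    w=(R>G*1.25)&(G>B*1.2)&near(.48,.33,.13)&(abs(Z-.01)<.006); rect(W[w],n+" rest base")
E
```

```text
top tray rim 247 [ 552.4 -171.1] [191.  107.5] 78.2
top dish rim 83 [425.8  66.4] [154.7 124.4] 84.2
top handle 364 [451.7 328.6] [96.5 21.8] 15.3
0.0573507638668298
[0.45190637 0.32813293] [-0.9617565 -0.2739059]
top knuckle top 278 [578.4 -49.7] [55.7 49.7] 78.6
top base 304 [552.5 -41.6] [159.4  82.3] 33.4
top clip 58 [589.8  -5.8] [30.8 11.6] 5.4
0.08714747511646637 0.14343652607978974 [ 0.58754498 -0.00701894  0.13057184]
top pin? 136 [584.9 -20.7] [56.6 66.2] 0.3
top rest base 964 [472.9 333.6] [168.1  69.9] 15.7
scene tray rim 493 [ 556.9 -173.7] [197.2 110.2] 78.6
scene dish rim 475 [431.  66.] [161.1 129.7] 84.2
scene handle 433 [470.3 328.2] [135.6  32.2] 8.4
0.05770940066617247
[0.45843792 0.32631139] [0.96425862 0.26496286]
scene knuckle top 187 [581.4 -55. ] [66.6 50. ] 78.4
scene base 450 [573.  -79.4] [129.8 124.7] 76.4
scene clip 149 [593.4 -11.1] [21.  35.2] 66.6
0.08029352848660454 0.14293295188833555 [ 0.59618048 -0.00700197  0.11411736]
scene pin? 148 [598.5 -19.7] [47.7 62. ] 50.2
scene rest base 1042 [475.7 331.2] [171.2  69.4] 15.5
```

```bash
python3 -m pendant '[[0.88,-0.6,0,0,0,0,-1],[0.88,-0.6,0,0,0,0,-1],[0.88,-0.6,0,0,0,0,-1],[0.88,-0.6,0,0,0,0,-1],[0.88,-0.6,0,0,0,0,-1]]'
python3 -m pendant '[[0.88,-0.6,0,0,0,0,-1],[0.88,-0.6,0,0,0,0,-1],[0.88,-0.6,0,0,0,0,-1],[0.88,-0.6,0,0,0,0,-1],[0.88,-0.6,0,0,0,0,-1]]'
python3 -m pendant '[[0.87,-0.61,0,0,0,-0.292,-1],[0.87,-0.61,0,0,0,-0.292,-1],[0.87,-0.61,0,0,0,-0.292,-1],[0.87,-0.61,0,0,0,-0.292,-1],[0.87,-0.61,0,0,0,-0.292,-1],[0.87,-0.61,0,0,0,-0.292,-1],[0.87,-0.61,0,0,0,-0.292,-1],[0.87,-0.61,0,0,0,-0.292,-1]]'
python3 - <<'E'
from h import *
s=readout.read_state(); p,d=capture("wrist"); W=cloud("wrist",d,s); np.savez("w1.npz",p=p,W=W); cv2.imwrite("pics/w1.png",p[...,::-1])
print(s["joint_positions"],s["position"],s["tcp_rot"],np.array(calibration("wrist")["mount"]).round(3))
R,G,B=[p[...,i].astype(int) for i in range(3)]; Z=W[...,2]
near=lambda x,y,r:np.hypot(W[...,0]-x,W[...,1]-y)<r
def rect(P,l):
    if len(P)<5: return print(l,len(P))
    r=cv2.minAreaRect((P[:,:2]*1000).astype(np.float32)); print(l,len(P),np.round(r[0],1),np.round(r[1],1),round(r[2],1))
c=(R>B*1.8)&near(.588,-.01,.06)&(Z>.125); rect(W[c],"clip"); print(W[c].min(0),W[c].max(0))
rect(W[near(.578,-.05,.07)&(B>R*1.5)&(abs(Z-.1)<.006)],"knuckle")
print(look_for("clip_loop","wrist"))
E
```

```text
time_s: 1.6
position: [0.3801, -0.3726, 0.2922]
tcp_rot: [[0.898, 0.44, -0.001], [0.44, -0.898, 0.003], [0.001, -0.003, -1.0]]
force: [-1.0, -0.6, -0.7]
opening: 0.999
grasp_force: 0.0
time_s: 2.1
position: [0.4863, -0.1892, 0.2924]
tcp_rot: [[0.898, 0.441, 0.001], [0.441, -0.898, 0.001], [0.001, -0.0, -1.0]]
force: [-0.2, 0.6, -0.2]
opening: 0.998
grasp_force: 0.0
time_s: 2.9
position: [0.5882, -0.0079, 0.2922]
tcp_rot: [[0.204, 0.979, 0.0], [0.979, -0.204, -0.0], [-0.0, 0.0, -1.0]]
force: [-0.3, 0.5, -0.3]
opening: 0.999
grasp_force: 0.0
[-1.16351096e+01  2.73785772e+01  8.75185088e+01 -2.44908184e-02
  6.50982288e+01  1.27913644e-01] [ 0.58818166 -0.00787664  0.29217678] [[ 2.03688093e-01  9.79035832e-01  1.93305099e-06]
 [ 9.79035756e-01 -2.03688076e-01 -3.96238046e-04]
 [-3.87537506e-04  8.26014978e-05 -9.99999921e-01]] [[ 0.001 -0.97  -0.242  0.066]
 [ 1.     0.001 -0.    -0.001]
 [ 0.    -0.242  0.97  -0.093]
 [ 0.     0.     0.     1.   ]]
clip 4039 [601.4  11.2] [ 59.6 113.7] 52.2
[ 0.54387772 -0.047161    0.12506003] [0.64640065 0.03521245 0.34424209]
knuckle 652 [584.2 -30.6] [16.4 50. ] 78.3
[{'extent': [274.3, 72.4, 314.7, 124.0], 'conf': 0.96}, {'extent': [196.6, 31.2, 236.6, 85.2], 'conf': 0.93}, {'extent': [240.4, 174.8, 279.6, 197.6], 'conf': 0.75}, {'extent': [367.4, 114.8, 408.7, 180.2], 'conf': 0.58}]
```

View pics/w1.png

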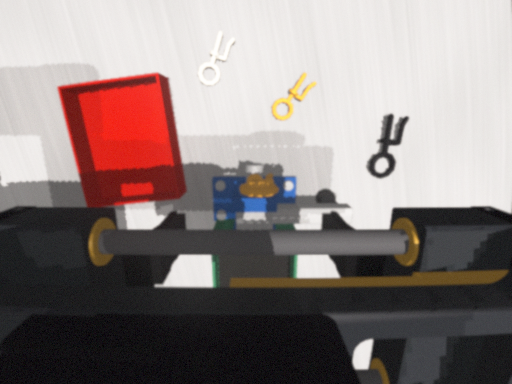

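The wrist view shows the standing brass clip's loop at (259,187) on the blue hinge, with the white clip at (210,70), the small brass one at (290,100) and the black one at (385,150). I'll take a close crop and measure the loop.

```bash
python3 - <<'E'
from h import *
z=np.load("w1.npz"); p=z["p"]; W=z["W"]; cv2.imwrite("pics/w1c.png",cv2.resize(p[150:240,190:350,::-1],None,fx=4,fy=4,interpolation=3))
R,G,B=[p[...,i].astype(int) for i in range(3)]
o=np.array([.579,-.050]); f=(W[...,:2]-o)@np.array([[.980,.199],[-.199,.980]]).T
f=np.einsum('ij,hwj->hwi',np.array([[.980,-.199],[.199,.980]]),W[...,:2]-o); Z=W[...,2]
c=(R>B*1.6)&(abs(f[...,0])<.04)&(abs(f[...,1]-.044)<.025)&(Z>.115)&(Z<.16)
print("loop f",c.sum(),f[c].min(0),f[c].max(0),np.percentile(Z[c],[2,50,98]))
c=(B>R*1.4)&(abs(Z-.1)<.006)&(abs(f[...,0])<.04)&(abs(f[...,1])<.05); print("knuckle f",f[c].min(0),f[c].max(0),np.median(Z[c]))
c=(abs(Z-.083)<.006)&(abs(f[...,0])<.015)&(f[...,1]>.03)&(f[...,1]<.08); print("pin f",c.sum(),f[c].min(0),f[c].max(0),Z[c].max())
E
```

```text
loop f 347 [-0.01312675  0.0400527 ] [0.02328751 0.04819195] [0.11587495 0.13760942 0.14176533]
knuckle f [-0.02378306  0.00965627] [0.02626367 0.02826866] 0.09993995918592583
pin f 213 [-0.00834566  0.04330721] [0.01433871 0.06217939] 0.08896591554938355
```

View pics/w1c.png

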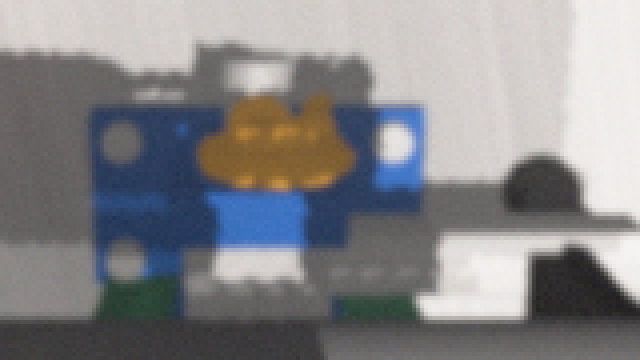

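The crop confirms it: a full-size brass loop stands upright across the pin, with the pin end just beyond it. I'll descend with the fingers closing along the fixture's x.

```bash
python3 -m pendant '[[0.005,0.012,0.25,0,0,0,-1],[0.005,0.012,0.45,0,0,0,-1],[0.005,0.012,0.595,0,0,0,-1],[0.005,0.012,0.595,0,0,0,-1],[0.005,0.012,0.595,0,0,0,0],[0.005,0.012,0.595,0,0,0,1],[0.005,0.012,0.595,0,0,0,1],[0.005,0.012,0.595,0,0,0,1]]'
python3 -m pendant '[[0,0,0,0,0,0,1],[0,0,0,0,0,0,1],[0,0,0,0,0,0,1],[0,0,0,0,0,0,1]]'
```

```text
time_s: 3.8
position: [0.5914, -0.0066, 0.1749]
tcp_rot: [[0.2, 0.98, 0.003], [0.98, -0.2, -0.001], [0.0, 0.003, -1.0]]
force: [-0.4, -0.6, 0.7]
opening: 0.719
grasp_force: 0.0
time_s: 4.2
position: [0.5907, -0.0064, 0.1734]
tcp_rot: [[0.2, 0.98, 0.0], [0.98, -0.2, -0.0], [0.0, 0.0, -1.0]]
force: [-0.1, -0.4, 1.0]
opening: 0.424
grasp_force: 30.1
```

```bash
python3 -m pendant '[[0,0,-0.05,0,0,0,1],[0,0,-0.15,0,0,0,1],[0,0,-0.3,0,0,0,1],[0,0,-0.5,0,0,0,1],[0,0,-0.6,0,0,0,1],[0,0,-0.6,0,0,0,1]]'
python3 - <<'E'
from h import *
s=readout.read_state(); p,d=capture("wrist"); print(s["position"],s["opening"],s["grasp_force"])
cv2.imwrite("pics/w2.png",p[100:300,100:420,::-1])
p,d=capture("scene"); W=cloud("scene",d); R,G,B=[p[...,i].astype(int) for i in range(3)]
c=(R>B*1.8)&(G>B*1.2)&(np.hypot(W[...,0]-.59,W[...,1]+.007)<.06)&(W[...,2]>.1); print(c.sum(),W[c].min(0),W[c].max(0),W[c].mean(0))
E
```

```text
time_s: 4.8
position: [0.5923, -0.0067, 0.2973]
tcp_rot: [[0.2, 0.98, 0.008], [0.98, -0.2, -0.002], [0.0, 0.008, -1.0]]
force: [0.7, 0.7, -1.4]
opening: 0.428
grasp_force: 30.1
[ 0.59234785 -0.00667618  0.29729989] 0.4275383343365294 30.08937677834183
551 [ 0.54722729 -0.04200969  0.1765415 ] [0.64770524 0.03912272 0.46958298] [0.5984574  0.00350262 0.29650517]
```

```bash
python3 -m pendant '[[0.05,-0.2,0,0,0,0,1],[0.1,-0.44,0,0,0,0,1],[0.15,-0.66,0,0,0,0,1],[0.197,-0.872,0.2,0,0,0,1],[0.197,-0.872,0.4,0,0,0,1],[0.197,-0.872,0.6,0,0,0,1],[0.197,-0.872,0.79,0,0,0,1],[0.197,-0.872,0.79,0,0,0,1]]'
python3 -m pendant '[[0,0,0,0,0,0,1],[0,0,0,0,0,0,0.4],[0,0,0,0,0,0,-0.1],[0,0,0,0,0,0,-1],[0,0,0,0,0,0,-1],[0,0,0,0,0,0,-1],[0,0,-0.25,0,0,0,-1],[0,0,-0.5,0,0,0,-1]]'
python3 -m pendant '[[0,0,-0.25,0,0,0,-1],[0,0,-0.4,0,0,0,-1]]'
python3 - <<'E'
from h import *
s=readout.read_state(); print(s["position"])
p,d=capture("top"); W=cloud("top",d); cv2.imwrite("pics/t2.png",cv2.resize(p[105:305,70:450,::-1],None,fx=2.1,fy=2.1,interpolation=3))
p,d=capture("scene"); W=cloud("scene",d);cv2.imwrite("pics/s2.png",cv2.resize(p[80:375,140:420,::-1],None,fx=2,fy=2,interpolation=3))
E
```

```text
time_s: 5.7
position: [0.4235, 0.0674, 0.1301]
tcp_rot: [[0.2, 0.98, -0.015], [0.98, -0.2, 0.002], [-0.002, -0.015, -1.0]]
force: [-0.8, 0.1, -0.7]
opening: 0.43
grasp_force: 30.1
time_s: 6.5
position: [0.4266, 0.0671, 0.2344]
tcp_rot: [[0.201, 0.98, -0.007], [0.98, -0.201, 0.001], [-0.001, -0.007, -1.0]]
force: [1.2, -0.6, -0.7]
opening: 0.884
grasp_force: 0.0
time_s: 6.7
position: [0.4283, 0.0671, 0.3189]
tcp_rot: [[0.2, 0.98, 0.005], [0.98, -0.2, -0.0], [0.001, 0.005, -1.0]]
force: [0.4, -0.3, -0.7]
opening: 0.989
grasp_force: 0.0
[0.42833212 0.06711985 0.31888846]
```

View pics/s2.png

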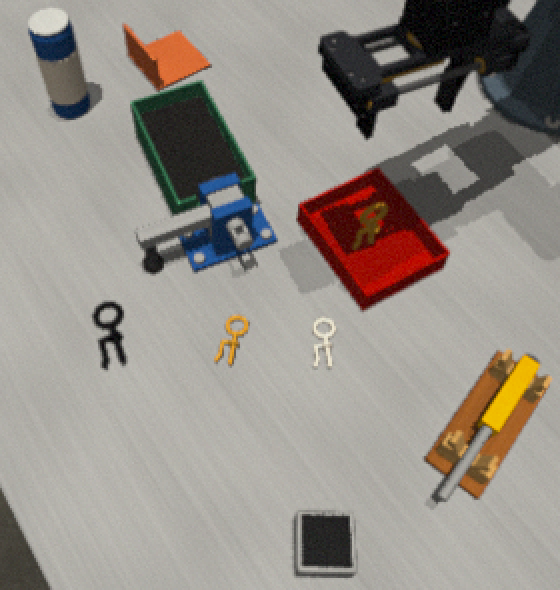

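The brass clip lies in the red dish at (370,225), and everything else is where it was. Next comes the punch.

```bash
python3 -m pendant '[[0.9,0,0,0,0,-0.325,-1],[0.9,0,0,0,0,-0.325,-1],[0.9,0,0,0,0,-0.325,-1],[0.9,0,0,0,0,-0.325,-1],[0.9,0,0,0,0,-0.325,-1],[0.9,0,0,0,0,-0.325,-1],[0.9,0,0,0,0,-0.325,-1],[0.9,0,0,0,0,-0.325,-1]]'
python3 -m pendant '[[0.296,0.333,0.335,0,0,-0.325,-1],[0.296,0.333,0.335,0,0,-0.325,-1],[0.296,0.333,0.335,0,0,-0.325,-1],[0.296,0.333,0.335,0,0,-0.325,-1],[0.296,0.333,0.335,0,0,-0.325,-1],[0.296,0.333,0.335,0,0,-0.325,-1],[0.296,0.333,0.335,0,0,-0.325,-1],[0.296,0.333,0.335,0,0,-0.325,-1]]'
python3 - <<'E'
from h import *
s=readout.read_state(); p,d=capture("wrist"); W=cloud("wrist",d,s); cv2.imwrite("pics/w3.png",p[...,::-1])
print(s["joint_positions"])
R,G,B=[p[...,i].astype(int) for i in range(3)]; Z=W[...,2]
a=np.deg2rad(15.5); f=np.einsum('ij,hwj->hwi',np.array([[np.cos(a),np.sin(a)],[-np.sin(a),np.cos(a)]]),W[...,:2]-np.array([.4745,.3325]))
n=(abs(f[...,0])<.2)&(abs(f[...,1])<.05)
y=n&(R>120)&(G>R*.55)&(B<R*.35)&(abs(Z-.057)<.006); print("handle",y.sum(),f[y].min(0),f[y].max(0),np.median(Z[y]))
for lo,hi in((-.06,-.03),(-.03,0),(0,.03)):
    q=y&(f[...,0]>lo)&(f[...,0]<hi); print(q.sum(),f[q].min(0)[1:],f[q].max(0)[1:]) if q.any() else 0
q=n&(f[...,0]>.04)&(abs(Z-.05)<.005)&(abs(f[...,1])<.01)&(abs(R-B)<25); print("shaft",q.sum(),f[q].min(0),f[q].max(0),np.median(Z[q]))
for lo,hi in((.04,.07),(.09,.12),(.1,.13)):
    t=q&(f[...,0]>lo)&(f[...,0]<hi); print(lo,t.sum(),f[t].mean(0))
E
```

```text
time_s: 7.6
position: [0.4628, 0.2434, 0.3139]
tcp_rot: [[-0.731, 0.683, -0.003], [0.683, 0.731, -0.001], [0.001, -0.002, -1.0]]
force: [-0.6, 0.4, -0.6]
opening: 0.997
grasp_force: 0.0
time_s: 8.4
position: [0.4655, 0.3322, 0.2474]
tcp_rot: [[-0.965, -0.264, -0.002], [-0.264, 0.965, -0.001], [0.002, -0.0, -1.0]]
force: [0.5, 0.6, -0.7]
opening: 1.0
grasp_force: 0.0
[ 2.43197211e+01  2.93889602e+01  9.24044199e+01  1.32301940e-03
  5.83023220e+01 -8.09617275e+01]
handle 1859 [-0.07234953 -0.01072841] [0.02561655 0.0109601 ] 0.05694826628805544
588 [-0.01056284] [0.01073417]
564 [-0.01072841] [0.01089515]
440 [-0.01021825] [0.0109601]
shaft 259 [ 0.04005451 -0.00557788] [0.10871334 0.00546382] 0.05093791999335501
0.04 29 [0.04174999 0.00037419]
0.09 129 [ 9.85641549e-02 -8.26734736e-05]
0.1 55 [ 0.1036299  -0.00019456]
```

View pics/w3.png

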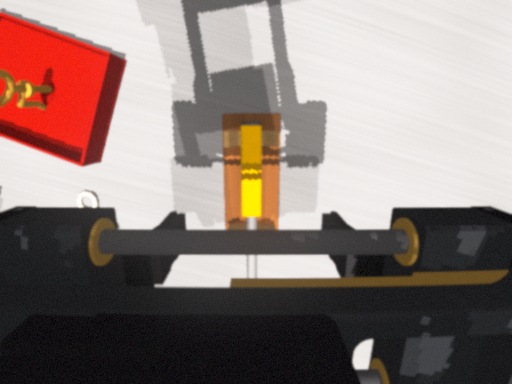

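The wrist view shows the punch on its rest: handle at (251,120–215), shaft below it running under the gripper. It is aligned within 1 mm and balances at rest x ≈ -8 mm. I'll descend and grip.

```bash
python3 -m pendant '[[0,-0.01,0.25,0,0,0,-1],[0,-0.01,0.5,0,0,0,-1],[0,-0.01,0.68,0,0,0,-1],[0,-0.01,0.75,0,0,0,-1],[0,-0.01,0.75,0,0,0,-1],[0,-0.01,0.75,0,0,0,1],[0,-0.01,0.75,0,0,0,1],[0,-0.01,0.75,0,0,0,1]]'
python3 -m pendant '[[0,0,0,0,0,0,1],[0,0,0,0,0,0,1],[0,0,0,0,0,0,1],[0,0,0,0,0,0,1],[0,0,0,0,0,0,1],[0,0,0,0,0,0,1]]'
```

```text
time_s: 9.25
position: [0.4674, 0.3311, 0.1002]
tcp_rot: [[-0.964, -0.266, 0.003], [-0.266, 0.964, 0.002], [-0.004, 0.001, -1.0]]
force: [0.0, 0.3, -0.9]
opening: 0.815
grasp_force: 0.0
time_s: 9.85
position: [0.4664, 0.3306, 0.0982]
tcp_rot: [[-0.964, -0.266, -0.0], [-0.266, 0.964, -0.0], [0.0, -0.0, -1.0]]
force: [-0.0, -2.3, -0.2]
opening: 0.263
grasp_force: 3.0
```

```bash
python3 -m pendant '[[0,0,0,0,0,0,1],[0,0,0,0,0,0,1],[0,0,-0.05,0,0,0,1],[0,0,-0.15,0,0,0,1],[0,0,-0.3,0,0,0,1],[0,0,-0.5,0,0,0,1],[0,0,-0.5,0,0,0,1]]'
python3 -m pendant '[[-0.04,-0.07,0,0,0,0.04,1],[-0.08,-0.15,0,0,0,0.085,1],[-0.12,-0.24,0,0,0,0.13,1],[-0.17,-0.33,0,0,0,0.18,1],[-0.21,-0.42,0,0,0,0.225,1],[-0.263,-0.513,0,0,0,0.27,1],[-0.263,-0.513,0,0,0,0.325,1],[-0.263,-0.513,0,0,0,0.325,1]]'
python3 -m pendant '[[-0.08,0,0,0,0,0.04,1],[-0.16,-0.01,0,0,0,0.085,1],[-0.26,-0.02,0,0,0,0.13,1],[-0.36,-0.03,0,0,0,0.18,1],[-0.46,-0.04,0,0,0,0.225,1],[-0.575,-0.044,0,0,0,0.27,1],[-0.575,-0.044,0,0,0,0.325,1],[-0.575,-0.044,0,0,0,0.325,1]]'
cat > punch.py <<'E'
from h import *
s=readout.read_state(); R0=np.array(s["tcp_rot"]); t=np.array(s["position"]); print("tcp",t.round(4),R0.round(3).tolist(),s["opening"],s["grasp_force"])
a=np.deg2rad(-11.55); o=np.array([.5795,-.050])
Rf=np.array([[np.cos(a),np.sin(a)],[-np.sin(a),np.cos(a)]])
print("tcp f",Rf@(t[:2]-o))
for n in("top","scene","wrist"):
    p,d=capture(n); W=cloud(n,d,s); R,G,B=[p[...,i].astype(int) for i in range(3)]
    f=np.einsum('ij,hwj->hwi',Rf,W[...,:2]-o); Z=W[...,2]; za=t[2]-.052
    y=(R>100)&(G>R*.55)&(B<R*.35)&(abs(f[...,0])<.03)&(f[...,1]>.13)&(f[...,1]<.32)&(abs(Z-za)<.02)
    if y.any(): print(n,"handle",y.sum(),f[y].min(0),f[y].max(0),"ztop",np.percentile(Z[y],90))
    q=(abs(f[...,0])<.03)&(f[...,1]>.03)&(f[...,1]<.19)&(abs(Z-za)<.012)&(abs(R-B)<40)
    for lo,hi in((.03,.1),(.1,.13),(.13,.16)):
        m=q&(f[...,1]>lo)&(f[...,1]<hi)
        if m.any(): print(n,"shaft",lo,m.sum(),"x",np.percentile(f[m][:,0],[2,50,98]).round(4),"ymin",f[m][:,1].min().round(4),"ztop",np.percentile(Z[m],92).round(4))
E
python3 punch.py
```

```text
time_s: 10.55
position: [0.4689, 0.332, 0.2032]
tcp_rot: [[-0.964, -0.267, 0.01], [-0.266, 0.964, 0.004], [-0.01, 0.002, -1.0]]
force: [1.5, 1.1, -4.0]
opening: 0.25
grasp_force: 30.0
time_s: 11.35
position: [0.5438, 0.2449, 0.1968]
tcp_rot: [[-0.729, 0.684, -0.003], [0.684, 0.729, -0.001], [0.002, -0.003, -1.0]]
force: [0.4, 0.5, -4.5]
opening: 0.249
grasp_force: 30.0
time_s: 12.15
position: [0.6217, 0.1606, 0.197]
tcp_rot: [[0.2, 0.98, -0.003], [0.98, -0.2, 0.0], [-0.0, -0.003, -1.0]]
force: [-1.2, -0.4, -5.0]
opening: 0.247
grasp_force: 30.0
tcp [0.6217 0.1606 0.197 ] [[0.2, 0.98, -0.003], [0.98, -0.2, 0.0], [-0.0, -0.003, -1.0]] 0.2474048128714231 30.00088275410235
tcp f [-0.00085044  0.21477105]
top shaft 0.03 41 x [-0.0081 -0.0036  0.0026] ymin 0.084 ztop 0.1509
top shaft 0.1 72 x [-0.0085 -0.0032  0.0029] ymin 0.1003 ztop 0.1514
top shaft 0.13 74 x [-0.0082 -0.0032  0.0032] ymin 0.1304 ztop 0.1516
scene handle 281 [-0.01112014  0.21149281] [0.01050971 0.27895369] ztop 0.1581563490946828
scene shaft 0.03 32 x [-0.0045  0.0015  0.006 ] ymin 0.0846 ztop 0.1521
scene shaft 0.1 61 x [-0.005   0.001   0.0056] ymin 0.1004 ztop 0.1523
scene shaft 0.13 25 x [-0.0041  0.0021  0.0056] ymin 0.1305 ztop 0.1517
wrist handle 5074 [-0.01260171  0.19547074] [0.00940134 0.27798565] ztop 0.15655483113932772
```

```bash
python3 -m pendant '[[0,0.005,0.15,0,0,0,1],[0,0.005,0.3,0,0,0,1],[0,0.005,0.353,0,0,0,1],[0,0.005,0.353,0,0,0,1],[-0.05,0.005,0.353,0,0,0,1],[-0.09,0.005,0.353,0,0,0,1],[-0.09,0.005,0.353,0,0,0,1]]'
python3 punch.py
python3 -m pendant '[[-0.01,0,0,0,0,0,1],[-0.02,0,0,0,0,0,1],[-0.03,0,0,0,0,0,1],[-0.04,0,0,0,0,0,1],[-0.05,0,0,0,0,0,1],[-0.06,0,0,0,0,0,1],[-0.07,0,0,0,0,0,1],[-0.08,0,0,0,0,0,1]]'
```

```text
time_s: 13.0
position: [0.6204, 0.1415, 0.1291]
tcp_rot: [[0.201, 0.98, 0.002], [0.98, -0.201, -0.0], [0.0, 0.002, -1.0]]
force: [0.7, 0.0, -3.7]
opening: 0.248
grasp_force: 30.0
tcp [0.6204 0.1415 0.1291] [[0.201, 0.98, 0.002], [0.98, -0.201, -0.0], [0.0, 0.002, -1.0]] 0.24839346459812775 29.99961180612445
tcp f [0.00172929 0.1957947 ]
top shaft 0.03 180 x [-0.0112 -0.0014  0.0078] ymin 0.0303 ztop 0.085
top shaft 0.1 63 x [-0.0056 -0.0009  0.0056] ymin 0.1003 ztop 0.0843
top shaft 0.13 64 x [-0.0054 -0.001   0.0056] ymin 0.1306 ztop 0.0842
scene handle 234 [-0.00781837  0.193698  ] [0.01394264 0.2594915 ] ztop 0.09069325906961154
scene shaft 0.03 177 x [-0.0061  0.0042  0.0127] ymin 0.0302 ztop 0.086
scene shaft 0.1 37 x [-0.0003  0.0054  0.0089] ymin 0.1004 ztop 0.0848
wrist handle 5124 [-0.00981323  0.17665899] [0.01227561 0.25902028] ztop 0.08868959654290033
time_s: 13.95
position: [0.6181, 0.1308, 0.1283]
tcp_rot: [[0.202, 0.979, 0.005], [0.979, -0.202, 0.006], [0.007, 0.003, -1.0]]
force: [2.9, 11.4, -2.9]
opening: 0.249
grasp_force: 30.0
```

```bash
python3 -m pendant '[[-0.01,-0.003,0.006,0,0,0,1],[-0.02,-0.006,0.012,0,0,0,1],[-0.03,-0.008,0.018,0,0,0,1],[-0.04,-0.008,0.018,0,0,0,1],[-0.05,-0.008,0.018,0,0,0,1],[-0.06,-0.008,0.018,0,0,0,1],[-0.07,-0.008,0.018,0,0,0,1],[-0.08,-0.008,0.018,0,0,0,1]]'
python3 punch.py
```

```text
time_s: 14.75
position: [0.6138, 0.1155, 0.1251]
tcp_rot: [[0.201, 0.979, 0.006], [0.979, -0.201, 0.006], [0.007, 0.005, -1.0]]
force: [3.3, 12.0, -2.1]
opening: 0.246
grasp_force: 30.0
tcp [0.6138 0.1155 0.1251] [[0.201, 0.979, 0.006], [0.979, -0.201, 0.006], [0.007, 0.005, -1.0]] 0.24649014219271737 30.001204423606396
tcp f [0.00048156 0.16901977]
top shaft 0.03 158 x [-0.01   -0.0017  0.0073] ymin 0.0304 ztop 0.0831
top shaft 0.1 60 x [-0.0065 -0.0013  0.0044] ymin 0.101 ztop 0.0809
top shaft 0.13 26 x [-0.0117 -0.0015  0.0093] ymin 0.1303 ztop 0.0847
scene handle 232 [-0.00827627  0.16238312] [0.01319735 0.23319759] ztop 0.0851811031038249
scene shaft 0.03 118 x [-0.006   0.0043  0.0115] ymin 0.0304 ztop 0.0831
wrist handle 5123 [-0.01098262  0.15042774] [0.01090555 0.23346624] ztop 0.08427992495777664
wrist shaft 0.13 10 x [0.011  0.0112 0.0112] ymin 0.1501 ztop 0.0832
```

```bash
python3 -m pendant '[[-0.01,0,0,0,0,0,1],[-0.02,0,0,0,0,0,1],[-0.03,0,0,0,0,0,1],[-0.04,0,0,0,0,0,1],[-0.05,0,0,0,0,0,1],[-0.06,0,0,0,0,0,1],[-0.07,0,0,0,0,0,1],[-0.08,0,0,0,0,0,1]]'
python3 -m pendant '[[-0.01,0,0,0,0,0,1],[-0.02,0,0,0,0,0,1],[-0.03,0,0,0,0,0,1],[-0.04,0,0,0,0,0,1],[-0.05,0,0,0,0,0,1],[-0.06,0,0,0,0,0,1],[-0.07,0,0,0,0,0,1],[-0.08,0,0,0,0,0,1]]'
python3 punch.py
```

```text
time_s: 15.7
position: [0.6106, 0.0997, 0.125]
tcp_rot: [[0.201, 0.98, 0.006], [0.98, -0.201, 0.005], [0.007, 0.005, -1.0]]
force: [2.1, 12.7, -3.9]
opening: 0.25
grasp_force: 30.0
time_s: 16.5
position: [0.6074, 0.0839, 0.125]
tcp_rot: [[0.201, 0.98, 0.006], [0.98, -0.201, 0.005], [0.006, 0.005, -1.0]]
force: [2.8, 12.0, -3.1]
opening: 0.252
grasp_force: 30.0
tcp [0.6074 0.0839 0.125 ] [[0.201, 0.98, 0.006], [0.98, -0.201, 0.005], [0.006, 0.005, -1.0]] 0.25211388579808963 30.004636254161596
tcp f [0.00052063 0.13676593]
top shaft 0.03 147 x [-0.0066 -0.0017  0.0048] ymin 0.0303 ztop 0.0814
top shaft 0.1 19 x [-0.0113 -0.0037  0.0094] ymin 0.1003 ztop 0.0834
scene handle 227 [-0.00881184  0.13116272] [0.01353288 0.20104441] ztop 0.08524543851955349
scene shaft 0.03 39 x [0.0002 0.0049 0.0084] ymin 0.0307 ztop 0.0828
scene shaft 0.13 18 x [-0.0176 -0.0104  0.0212] ymin 0.1308 ztop 0.0825
wrist handle 4461 [-0.01099729  0.13001466] [0.02107239 0.20117243] ztop 0.08397983752048177
wrist shaft 0.1 12 x [0.0111 0.0113 0.0118] ymin 0.1169 ztop 0.0831
wrist shaft 0.13 361 x [-0.0195 -0.013   0.0186] ymin 0.1306 ztop 0.0823
```

```bash
python3 -m pendant '[[-0.01,0,0,0,0,0,1],[-0.02,0,0,0,0,0,1],[-0.03,0,0,0,0,0,1],[-0.04,0,0,0,0,0,1],[-0.05,0,0,0,0,0,1],[-0.06,0,0,0,0,0,1],[-0.07,0,0,0,0,0,1],[-0.08,0,0,0,0,0,1]]'
python3 -m pendant '[[-0.01,0,0,0,0,0,1],[-0.02,0,0,0,0,0,1],[-0.03,0,0,0,0,0,1],[-0.04,0,0,0,0,0,1],[-0.05,0,0,0,0,0,1],[-0.06,0,0,0,0,0,1],[-0.07,0,0,0,0,0,1],[-0.08,0,0,0,0,0,1]]'
python3 -m pendant '[[-0.01,0,0,0,0,0,1],[-0.02,0,0,0,0,0,1],[-0.03,0,0,0,0,0,1],[-0.04,0,0,0,0,0,1],[-0.04,0,0,0,0,0,1],[-0.04,0,0,0,0,0,1]]'
python3 punch.py; python3 - <<'E'
from h import *
p,d=capture("top"); cv2.imwrite("pics/t3.png",cv2.resize(p[105:305,70:450,::-1],None,fx=2.1,fy=2.1,interpolation=3))
E
```

```text
time_s: 17.45
position: [0.6042, 0.0684, 0.1251]
tcp_rot: [[0.201, 0.98, 0.006], [0.98, -0.201, 0.005], [0.006, 0.005, -1.0]]
force: [2.3, 9.4, -2.0]
opening: 0.253
grasp_force: 30.0
time_s: 18.25
position: [0.5986, 0.0489, 0.1238]
tcp_rot: [[0.201, 0.98, -0.001], [0.98, -0.201, 0.0], [-0.0, -0.001, -1.0]]
force: [0.2, 0.5, -5.3]
opening: 0.249
grasp_force: 30.0
time_s: 18.85
position: [0.5974, 0.0411, 0.124]
tcp_rot: [[0.2, 0.98, -0.0], [0.98, -0.2, -0.0], [-0.0, -0.0, -1.0]]
force: [0.1, 0.2, -4.4]
opening: 0.249
grasp_force: 30.0
tcp [0.5974 0.0411 0.124 ] [[0.2, 0.98, -0.0], [0.98, -0.2, -0.0], [-0.0, -0.0, -1.0]] 0.24921605700675278 29.99641528353095
tcp f [-0.00071338  0.09284435]
top shaft 0.03 54 x [-0.0081 -0.0034  0.0028] ymin 0.0302 ztop 0.0794
scene handle 114 [-0.00988655  0.13092526] [0.0119682  0.15870359] ztop 0.08370477480669972
scene shaft 0.03 6 x [-0.0115 -0.0071  0.0184] ymin 0.0822 ztop 0.0834
scene shaft 0.1 24 x [-0.018   0.      0.0206] ymin 0.1016 ztop 0.0824
scene shaft 0.13 9 x [-0.0076  0.0029  0.0102] ymin 0.1572 ztop 0.0822
wrist handle 2253 [-0.01232194  0.13001948] [0.00936235 0.15652814] ztop 0.08246181626993784
wrist shaft 0.03 20 x [0.0091 0.0098 0.0103] ymin 0.0733 ztop 0.0827
wrist shaft 0.1 403 x [-0.021   0.0111  0.0185] ymin 0.1019 ztop 0.0817
wrist shaft 0.13 223 x [-0.0113 -0.001   0.0089] ymin 0.1569 ztop 0.0814
```

View pics/t3.png

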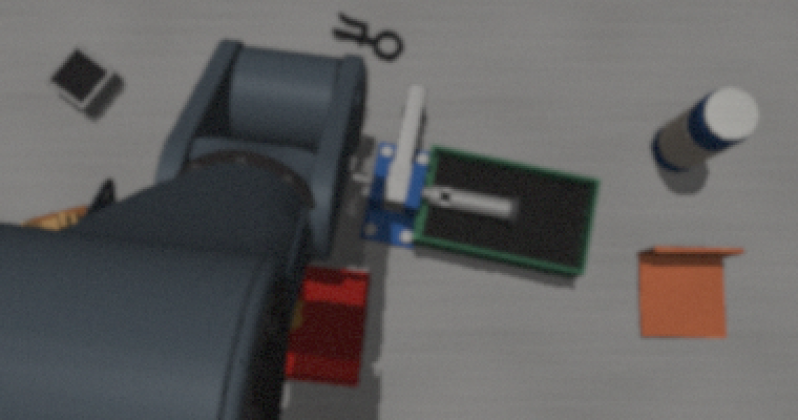

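The pin lies in the tray (head at (515,208), drilled end at (440,197)). I'll withdraw the punch and check that the pin is flat.

```bash
python3 -m pendant '[[0.05,0,0,0,0,0,1],[0.15,0,0,0,0,0,1],[0.3,0,0,0,0,0,1],[0.45,0,0,0,0,0,1],[0.6,0,0,0,0,0,1],[0.65,0,0,0,0,0,1],[0.65,0,0,0,0,0,1]]'
python3 -m pendant '[[0,0,-0.1,0,0,0,1],[0,0,-0.25,0,0,0,1],[0,0,-0.37,0,0,0,1],[0,0,-0.37,0,0,0,1]]'
python3 punch.py; python3 - <<'E'
from h import *
a=np.deg2rad(-11.55); o=np.array([.5795,-.050]); Rf=np.array([[np.cos(a),np.sin(a)],[-np.sin(a),np.cos(a)]])
for n in("top","scene"):
    p,d=capture(n); W=cloud(n,d); f=np.einsum('ij,hwj->hwi',Rf,W[...,:2]-o); Z=W[...,2]
    m=(abs(f[...,0])<.045)&(f[...,1]<-.034)&(f[...,1]>-.2)&(Z>.056)&(Z<.11); P=f[m]
    print(n,m.sum(),P.min(0),P.max(0))
    for y in np.arange(-.15,-.03,.015):
        k=m&(abs(f[...,1]-y)<.0075)
        if k.sum()>2: print(y.round(3),f[k][:,0].mean().round(4),np.percentile(Z[k],95).round(4),k.sum())
E
```

```text
time_s: 19.75
position: [0.6234, 0.1709, 0.1239]
tcp_rot: [[0.197, 0.98, 0.0], [0.98, -0.197, 0.0], [0.0, 0.0, -1.0]]
force: [-1.0, -0.3, -3.9]
opening: 0.25
grasp_force: 30.0
time_s: 20.15
position: [0.6256, 0.1677, 0.2017]
tcp_rot: [[0.201, 0.979, 0.008], [0.98, -0.201, 0.0], [0.002, 0.008, -1.0]]
force: [0.6, -1.2, -3.8]
opening: 0.253
grasp_force: 30.0
tcp [0.6256 0.1677 0.2017] [[0.201, 0.979, 0.008], [0.98, -0.201, 0.0], [0.002, 0.008, -1.0]] 0.2528686907804182 29.99638401903212
tcp f [0.00160572 0.22254858]
top shaft 0.03 22 x [-0.0046 -0.0002  0.0054] ymin 0.0923 ztop 0.1594
top shaft 0.1 72 x [-0.0051 -0.0003  0.0056] ymin 0.1009 ztop 0.1586
top shaft 0.13 74 x [-0.0052 -0.0006  0.006 ] ymin 0.1305 ztop 0.1579
scene handle 290 [-0.00935652  0.22123972] [0.01282894 0.28584206] ztop 0.15975143273302952
scene shaft 0.03 17 x [-0.0025  0.004   0.0076] ymin 0.093 ztop 0.1583
scene shaft 0.1 66 x [-0.0028  0.0035  0.0078] ymin 0.1002 ztop 0.157
scene shaft 0.13 46 x [-0.0023  0.0034  0.0081] ymin 0.1304 ztop 0.1566
wrist handle 5093 [-0.00974724  0.20370384] [0.01218208 0.28630182] ztop 0.16086440278206618
top 384 [-0.01589876 -0.13757301] [ 0.01713802 -0.03797538]
-0.135 -0.0012 0.0811 59
-0.12 -0.0014 0.0758 59
-0.105 -0.0014 0.0755 59
-0.09 -0.0015 0.0741 58
-0.075 -0.002 0.0728 59
-0.06 -0.0013 0.0718 40
-0.045 -0.002 0.0713 50
scene 251 [-0.01188161 -0.13868168] [ 0.02017836 -0.05292632]
-0.135 0.0056 0.0824 60
-0.12 0.0045 0.0775 36
-0.105 0.005 0.077 39
-0.09 0.0045 0.0755 36
-0.075 0.0039 0.0739 39
-0.06 0.0032 0.0739 41
```

The pin lies flat in the tray: its middle is at y ≈ -88 mm and its axis about 63 mm up. I'll carry the punch back over the rest.

```bash
python3 -m pendant '[[0.04,-0.06,0,0,0,-0.04,1],[0.08,-0.12,0,0,0,-0.085,1],[0.13,-0.2,0,0,0,-0.13,1],[0.18,-0.28,0,0,0,-0.18,1],[0.24,-0.37,0,0,0,-0.225,1],[0.318,-0.466,0,0,0,-0.27,1],[0.318,-0.466,0,0,0,-0.325,1],[0.318,-0.466,0,0,0,-0.325,1]]'
python3 -m pendant '[[0.08,0,0,0,0,-0.04,1],[0.16,0.01,0,0,0,-0.085,1],[0.26,0.01,0,0,0,-0.13,1],[0.36,0.02,0,0,0,-0.18,1],[0.46,0.02,0,0,0,-0.225,1],[0.563,0.028,0,0,0,-0.27,1],[0.563,0.028,0,0,0,-0.325,1],[0.563,0.028,0,0,0,-0.325,1]]'
python3 -m pendant '[[0,0,0,0,0,0,1],[0,0,0,0,0,0,1]]'
cat > rest.py <<'E'
from h import *
s=readout.read_state(); t=np.array(s["position"]); print(t.round(4),np.round(s["tcp_rot"],3).tolist())
a=np.deg2rad(15.5); Rf=np.array([[np.cos(a),np.sin(a)],[-np.sin(a),np.cos(a)]]); o=np.array([.4745,.3325]); print("tcp f",Rf@(t[:2]-o)); za=t[2]-.052
for n in("wrist","top","scene"):
    p,d=capture(n); W=cloud(n,d,s); R,G,B=[p[...,i].astype(int) for i in range(3)]; Z=W[...,2]; f=np.einsum('ij,hwj->hwi',Rf,W[...,:2]-o)
    n0=(abs(f[...,0])<.17)&(abs(f[...,1])<.03)&(abs(Z-za)<.018)
    y=n0&(R>100)&(G>R*.55)&(B<R*.35)
    if y.any(): print(n,"handle",f[y].min(0),f[y].max(0))
    for lo,hi in((-.08,-.05),(-.05,-.02),):
        k=y&(f[...,0]>lo)&(f[...,0]<hi)
        if k.any(): print(" h",lo,f[k][:,1].mean(),np.percentile(Z[k],80))
    q=n0&(abs(R-B)<30)
    for lo,hi in((.03,.06),(.06,.09),(.09,.14)):
        k=q&(f[...,0]>lo)&(f[...,0]<hi)
        if k.sum()>3: print(" s",lo,k.sum(),f[k][:,1].mean(),f[k][:,0].max(),np.percentile(Z[k],90))
E
python3 rest.py
```

```text
time_s: 21.2
position: [0.5437, 0.2501, 0.1966]
tcp_rot: [[-0.732, 0.681, -0.003], [0.681, 0.732, -0.001], [0.001, -0.003, -1.0]]
force: [0.4, -0.2, -3.3]
opening: 0.253
grasp_force: 30.0
time_s: 22.0
position: [0.4663, 0.3307, 0.1973]
tcp_rot: [[-0.964, -0.266, -0.001], [-0.266, 0.964, -0.001], [0.001, -0.0, -1.0]]
force: [-0.7, -0.2, -4.9]
opening: 0.253
grasp_force: 30.0
time_s: 22.2
position: [0.4671, 0.3302, 0.1978]
tcp_rot: [[-0.965, -0.262, -0.0], [-0.262, 0.965, -0.0], [0.0, -0.0, -1.0]]
force: [0.3, -0.6, -4.4]
opening: 0.252
grasp_force: 30.0
[0.4671 0.3302 0.1978] [[-0.965, -0.262, -0.0], [-0.262, 0.965, -0.0], [0.0, -0.0, -1.0]]
tcp f [-0.00778973 -0.00025405]
wrist handle [-0.07274407 -0.01641539] [0.01010195 0.01752696]
 h -0.08 0.00024519054098031935 0.15595398616120998
 h -0.05 0.0002179307596054648 0.15652100980601952
 s 0.03 39 -0.000293584992057216 0.05935764162800139 0.1540456481548816
 s 0.06 84 -0.00028722414100444167 0.0899739091468116 0.15437602446265195
 s 0.09 88 -0.0004685860331149453 0.12139936608299959 0.15502079865074783
scene handle [ 0.00053516 -0.01248005] [0.03003385 0.01248192]
 s 0.03 92 -0.0014816308686758637 0.05993475521271845 0.15437636866600202
 s 0.06 93 -0.0016401495199569458 0.08984073195963492 0.15471779180076026
 s 0.09 122 -0.0016676549590745235 0.12503651357947765 0.15547892793172752
```

```bash
python3 -m pendant '[[0,0,0.15,0,0,0,1],[0,0,0.3,0,0,0,1],[0,0,0.42,0,0,0,1],[0,0,0.46,0,0,0,1],[0,0,0.48,0,0,0,1],[0,0,0.495,0,0,0,1],[0,0,0.495,0,0,0,1],[0,0,0.495,0,0,0,1]]'
python3 rest.py
```

```text
time_s: 23.15
position: [0.4671, 0.331, 0.1001]
tcp_rot: [[-0.964, -0.266, 0.002], [-0.266, 0.964, 0.001], [-0.002, 0.0, -1.0]]
force: [-0.1, 0.2, -3.7]
opening: 0.253
grasp_force: 30.0
[0.4671 0.331  0.1001] [[-0.964, -0.266, 0.002], [-0.266, 0.964, 0.001], [-0.002, 0.0, -1.0]]
tcp f [-0.00754752  0.00052466]
wrist handle [-0.07240112 -0.01223875] [0.01161117 0.01357643]
 h -0.08 0.0007213629565321352 0.0580945755331827
 h -0.05 0.0008744915484790579 0.05875010610365036
 s 0.03 34 -0.0058062468198377334 0.059889889099248916 0.05479025450308186
 s 0.06 73 0.0016571340657153357 0.08981277434592548 0.05759658578829274
 s 0.09 68 0.0014648702763874982 0.1215797530942146 0.057774700121702625
scene handle [ 0.00171294 -0.02697722] [0.0599845  0.01079256]
 s 0.03 71 -0.000998423395202604 0.05997844517006097 0.0562965991323523
 s 0.06 76 -0.00095023673888417 0.08960966146530028 0.05731573295212944
 s 0.09 103 -0.000920111344823923 0.12476287276790313 0.058162977898098274
```

```bash
python3 -m pendant '[[0,0,0.006,0,0,0,1],[0,0,0.01,0,0,0,1],[0,0,0.01,0,0,0,0.5],[0,0,0.01,0,0,0,0.3],[0,0,0.01,0,0,0,0],[0,0,0.01,0,0,0,-1],[0,0,0.01,0,0,0,-1],[0,0,0.01,0,0,0,-1]]'
python3 -m pendant '[[0,0,0,0,0,0,-1],[0,0,-0.05,0,0,0,-1],[0,0,-0.2,0,0,0,-1],[0,0,-0.4,0,0,0,-1],[0,0,-0.6,0,0,0,-1],[0,0,-0.8,0,0,0,-1],[0,0,-0.8,0,0,0,-1],[0,0,-0.8,0,0,0,-1]]'
sed -i 's/za=t\[2\]-.052/za=.046/' rest.py; python3 rest.py
python3 - <<'E'
from h import *
p,d=capture("scene"); cv2.imwrite("pics/s4.png",cv2.resize(p[80:375,140:420,::-1],None,fx=2,fy=2,interpolation=3))
E
```

```text
time_s: 24.1
position: [0.4664, 0.3307, 0.0969]
tcp_rot: [[-0.964, -0.266, -0.0], [-0.266, 0.964, -0.0], [0.0, 0.0, -1.0]]
force: [-0.2, 0.7, -0.7]
opening: 0.62
grasp_force: 0.0
time_s: 24.9
position: [0.4667, 0.3308, 0.2588]
tcp_rot: [[-0.964, -0.266, 0.003], [-0.266, 0.964, 0.001], [-0.003, 0.0, -1.0]]
force: [-0.2, -0.0, -0.5]
opening: 1.001
grasp_force: 0.0
[0.4667 0.3308 0.2588] [[-0.964, -0.266, 0.003], [-0.266, 0.964, 0.001], [-0.003, 0.0, -1.0]]
tcp f [-0.00798966  0.000467  ]
wrist handle [-0.07252467 -0.01090456] [0.02647368 0.01216117]
 h -0.08 0.0007796118498957833 0.05763600848165077
 h -0.05 0.0012176990606865526 0.05749502053776865
 s 0.03 140 0.0009953020862520352 0.05033886867020267 0.052167188936437944
 s 0.06 37 0.001381543116979727 0.0898077905080247 0.0521033267300622
 s 0.09 193 0.0012452594826509575 0.11855286513488708 0.05215025005157535
top handle [-0.02647591 -0.00303468] [-0.02515116  0.00827104]
 h -0.05 0.0026497395759060758 0.058344555196659154
 s 0.03 16 -0.018608258990717788 0.057477998629278805 0.04593707643310746
 s 0.09 64 0.0013458714802734844 0.12257230055808158 0.05320066498033288
scene handle [-0.07010229 -0.0269826 ] [0.0646171  0.01192014]
 h -0.08 -0.000556900311095446 0.05841528276432937
 h -0.05 -0.0008549166204753177 0.05893706437556399
 s 0.03 72 -0.001083337103072882 0.059709434462299184 0.05366953037111436
 s 0.06 73 -0.0009839842973656042 0.08974206510653525 0.053252605401358656
 s 0.09 100 -0.001114217030379651 0.124282721374523 0.053584842366254014
```

View pics/s4.png

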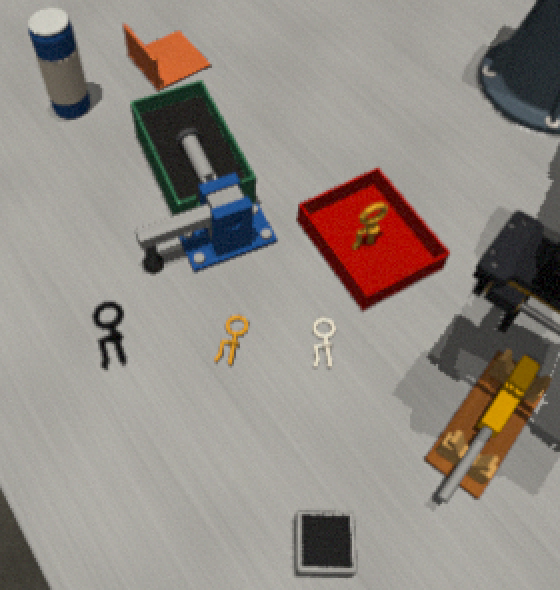

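The picture shows everything in place: the pin in the tray at (198,155), the clip in the dish at (370,225) and the punch seated on its rest at (510,400). The bystanders have not moved and the gripper is clear.

```bash
python3 -c "from rig import bot; print(bot.hand_in())"
```

```text
the job is handed in; nothing more can be done
None
```

I handed the job in at about 25 s on the robot's clock; the last pictures show the pin in the green tray, the clip in the red dish, the punch back on its rest and the other things unmoved, but the hand-in returned no verdict.

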